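Load a suspension bushing on the bench clamp, tighten it three clicks and hold

ROBOT

A 6-joint arm with a two-finger parallel gripper is mounted at the origin on the work surface. World frame = base frame: x ahead of the robot, y to its left, z up, the work surface at z = 0. Lengths are in m, angles in degrees, forces in N, time in s.
With the tool pointing down it reaches from about 0.25 to 0.725 m from the base axis. Payload 9.7 kg.
Tool frame: the origin (TCP) lies at the very end of the fingers, on their centre line; the grasp point (between the pads) lies 19 mm behind it; z points along the fingers, y is the line along which they close (so a half turn about z gives the same grasp; the last joint's range is limited). The gripper opens to 85 mm and grips with 20 to 120 N. Pads are 22 mm wide; open, the fingers measure 114 mm over their backs; the gripper's body (76 mm by 85 mm) begins 54 mm behind the grasp point. The pads swing forward as they close: fully open they stand 13 mm farther back than shut.
Start: joints at [-63.255, 4.979, 10.078, 95.1, 0, 90], TCP at [0.248, -0.491, 0.231] pointing down, gripper open.
Joint ranges: [-179.16, 179.16], [-48.56, 103.87], [-65.8, 70.77], [-126.05, 130.52], [-82.76, 87.17], [-180, 180]. Speed limits (degrees/s): [127.2, 127.2, 147.25, 180, 180, 180].

INTERFACE

Orientations are given as [roll, pitch, yaw] about the fixed x, y, z axes, in that order (R = Rz(yaw) Ry(pitch) Rx(roll)).
In Python, from workcell import bot gives the robot as it stands.
- The arm moves only by the tool step_arm, never from a script. Its argument "targets" is a list of rows, each a list of 3 entries, a list of its own where there are three numbers: the opening, from 0 (shut) to 1 (fully open), then the shift along the world's x, y, z in mm, then the turn, a rotation vector about the world's x, y, z in rad. In form: [[grip, [tx, ty, tz], [wx, wy, wz]], ...]. A call has 1 to 8 rows; each row is the pose to reach, as a shift and turn from the pose commanded when the call began; what a row does not reach only later rows make up. A row lasts 1/10 s, in which the tool goes at most 50 mm and 8.59 degrees, less where a joint would pass 70% of its speed; a pose out of reach is approached as far as the arm can. A call with a gripper value outside its range is refused whole. The fingers move at their own pace and stop on an object; "force" is the grip in N (left out, the last holds). Time passes only in rows, so rows that repeat a pose let the fingers close. It gives the time, the measured TCP pose, the force, the opening and the grip force at its end, in the units of the state.
- bot.get_obs(): the state, without advancing time (a new reading comes with each control period).
- bot.camera(name): name is "side" or "top"; returns (picture, depth): 400x640x3 uint8, red, green, blue; 400x640 float32, m along the optical axis (not along the pixel's ray), 0 where there is no reading.
- bot.camera_params(name): a dict with "K" (3x3 intrinsics, pixels), "k1" (the pictures are not rectified: a ray, as slopes to the right and down, at radius r is drawn at 1 + k1 r^2 times it, then the intrinsics apply), "R" (3x3) and "t" (3): a world point X has camera coordinates R X + t. Camera axes: x right, y down, z forward; pixel columns grow to the right and rows downward; lengths in m; the calibration is good to about 2 mm. A picture is of the moment at which its call begins. camera_params takes no time and is no camera call.
- bot.job_done(): hands the job in; it is judged then, once.
The state is a dict: "time": time; "q": joint angles; "qd": joint speeds; "joint_efforts": joint torques, N m; "ee_pos": TCP position; "tcp_rot": TCP orientation; "wrist_force": force on the tool from outside, world axes, zero at the start; "torque": the same for the moment, N m; "opening": finger opening in m; "grasp_force": force on a finger pad.
Only numpy, scipy, OpenCV 4.12 (cv2) and the standard library are available. Lean on these libraries where they do the work, as an engineer would, in place of code of your own. Each camera call takes 0.05 s, during which the arm holds its last target. There are 200 camera calls.

TASK

Thread the brass thrust washer and then the new rubber-and-silver bushing down the post of the green bench clamp, each fully home, and leave the rust-brown old bushing and the other things on the bench where they are. Then take the red knob of the ratchet lever and swing it towards the post until you have felt exactly three clicks, so that the orange pad nips the bushing; never go on to a fourth. Finish while still gripping the knob and holding the lever there: the lever springs back if it is let go.

Things in the scene. Friction and masses are not known exactly. Their poses are not given: they have to be found in the camera images.
- washer: Brass thrust washer, loose, lying flat: outer diameter 46 mm, bore 21 mm, 10 mm thick, about 90 g. Origin: centre of its underside; z up. Take it from above by its outside.
- bush: New suspension bushing, loose, standing on end: a bright silver sleeve with a black rubber band showing as a ring on its ends; outer diameter 40 mm, bore 21 mm, 26 mm tall, about 120 g. Origin: centre of its underside; z up.
- post_seat (a point): Foot of the steel locating post, on its axis, on the top of the base plate. Post: 18 mm in diameter, 44 mm tall above this point, its top 6 mm tapered. The washer is home with its origin here, the bushing with its origin 10 mm above. Axes are the clamp's: x away from the robot, z up, y from the lever's side towards the post.
- lever_pivot (a point): On the vertical axis of the ratchet lever; from the post's axis 30 mm along the clamp's x and -130 mm along its y, 56 mm above the bench. The lever is a flat grey bar 18 mm wide, its top 65 mm above the bench, that swings in a level plane over the plate.
- knob: Red upright grip knob fixed on the outer end of the grey lever, 110 mm from the lever's axis: a cylinder 24 mm in diameter and 38 mm tall. Origin: centre of its underside, 65 mm above the bench; z up. Grip it from above; it spins freely on its pin, so the gripper need not turn with the lever. Only the bar is near, below.
- lever (a joint): Angle a of the ratchet lever, rad, growing clockwise seen from above; the knob then moves towards the post's side (+y of the clamp). In the clamp's axes the knob lies from the pivot in the direction (-cos(a - 0.5), sin(a - 0.5)). Starts at 0.03 to 0.25, in free play with little drag, up to 0.35. Clicks 1, 2, 3 are passed at 0.46, 0.68, 0.90, a fourth at 1.12. End stop 1.5.
- pawl: Small brass spring pawl beside the lever's toothed disc. At the knob each tooth is felt as a rise to 10 to 15 N (from lever angles 0.35, 0.57, 0.79, 1.01), falling to 5 to 8 N as the pawl rides over and drops behind it: that drop is a click. Troughs after 1, 2, 3 clicks: 0.57, 0.79, 1.01. It does not lock: a spring takes a released lever back to about 0.3.
- fixture: The green bench clamp, fixed to the bench, turned up to 0.3 rad: base plate 20 mm thick, 190 x 240 mm, with post, lever and jaw. Before clicks the orange pad's face is 35 mm from the post's axis on the -y side, so around the post there is room for fingers that close along the clamp's x, not along its y. Origin: underside of the plate, 60 mm along -y from the post's axis.
- pad: Orange spring pad, 34 mm wide, 18 mm high, on the front of the aluminium jaw that the lever pushes along the clamp's +y; it stands 15 to 33 mm above the plate, moves about 19 mm in three clicks and then nips a bushing on the post with some 2 to 5 N. Origin: middle of its front face's width, at the level of the plate's top.
- old_bush: Old bushing, rust-brown all over, same size as the new one; not to be used or moved.
- socket: Bystander: steel socket standing upright, 30 mm in diameter, 40 mm tall. Origin at its underside.
- can: Bystander: blue spray can, 66 mm in diameter, 150 mm tall. Origin at its underside.
- carton: Bystander: small cardboard carton, 100 x 80 x 60 mm. Origin at the centre of its underside.
There are look-alikes about, which are no part of the job. Several things look just like the washer: the one meant starts farthest to the robot's left.

How it is judged:
By the outcome, as a careful person would: the job done as asked, in the order asked, and still so for the second after the job is handed in, while the arm keeps its last pose, push and grip.
It also fails if it takes over 72 s, if anything falls off the work surface, if the arm or the gripper's body presses on something with over 40 N, if the wrist force passes 120 N, or if a joint passes its speed limit or range.

## Working session

There is one attempt and no reset: what is moved stays moved. The work goes in short steps, Python scripts to look and compute and a tool call to move; the robot and the scene stay as the last step left them, time stands still between calls to the robot, and variables do not carry over. Pictures are saved under pics/ and viewed, at most 10 in all, crops included, and the job is handed in when it is done.

Besides the shell and the picture viewer there is one more tool, called as name(argument=value, ...) on one line, values as JSON. step_arm: Moves the arm, as the interface text tells. Its arguments: {"type":"object","properties":{"targets":{"type":"array","items":{"type":"array"}},"force":{"type":"number"}},"required":["targets"]}

```bash
mkdir -p pics
cat > h.py <<'E'
import numpy as np, cv2
from workcell import bot
def grab(n):
    im,d=bot.camera(n); return im,d,bot.camera_params(n)
def cloud(d,p):
    K=np.array(p["K"],float);R=np.array(p["R"]);t=np.array(p["t"])
    v,u=np.mgrid[0:d.shape[0],0:d.shape[1]]
    xd=(u-K[0,2])/K[0,0]; yd=(v-K[1,2])/K[1,1]
    x,y=xd.copy(),yd.copy()
    for _ in range(10):
        s=1+p["k1"]*(x*x+y*y); x,y=xd/s,yd/s
    C=np.stack([x*d,y*d,d],-1)
    return (C-t)@R   # R^T (C-t)
E
python3 - <<'E'
from h import *
for n in("top","side"):
    im,d,p=grab(n); cv2.imwrite(f"pics/{n}0.png",im[:,:,::-1]); np.savez(f"{n}0.npz",im=im,d=d)
    P=cloud(d,p); print(n,p["K"],p["k1"],"cam",-np.array(p["R"]).T@np.array(p["t"]),np.array(p["R"]).round(3).tolist())
    print(P[200,320],(d==0).mean())
print(bot.get_obs())
E
```

```text
top [[417.46552478   0.         311.73677846]
 [  0.         417.46552478 188.71726776]
 [  0.           0.           1.        ]] 0.0018721988891930357 cam [ 0.36154546 -0.03944493  1.10620611] [[-0.018, -1.0, 0.007], [-0.992, 0.017, -0.124], [0.124, -0.009, -0.992]]
[ 0.46917627 -0.0710223  -0.00143643] 0.00406640625
side [[432.3315425    0.         320.50600038]
 [  0.         432.3315425  198.98031187]
 [  0.           0.           1.        ]] -0.04747398938893031 cam [0.40804997 0.85612067 0.81694056] [[-0.993, -0.118, 0.013], [-0.085, 0.63, -0.772], [0.083, -0.768, -0.635]]
[ 0.51267263 -0.09928261  0.02224899] 0.00393359375
{'time': 0.1, 'q': array([-6.32528428e+01,  5.00514979e+00,  1.00385738e+01,  9.50982691e+01,
        4.39057717e-04,  9.00011600e+01]), 'qd': array([ 0.04235528, -0.05544551,  0.04944799,  0.03897789,  0.0802095 ,
        0.07445361]), 'joint_efforts': array([-2.25308504e-03, -5.21560693e+01,  4.65653586e+01,  1.61643990e-02,
       -1.59581140e-05,  2.46660625e-05]), 'ee_pos': array([ 0.24744078, -0.49096926,  0.23067705]), 'tcp_rot': array([-1.79935155e+02, -4.37744601e-04,  2.67459967e+01]), 'wrist_force': array([ 0.13821124,  0.12872479, -0.21461686]), 'torque': array([ 0.02855992,  0.0338326 , -0.04539775]), 'grasp_force': 0.0, 'opening': 0.08561171428753805}
```

View pics/top0.png

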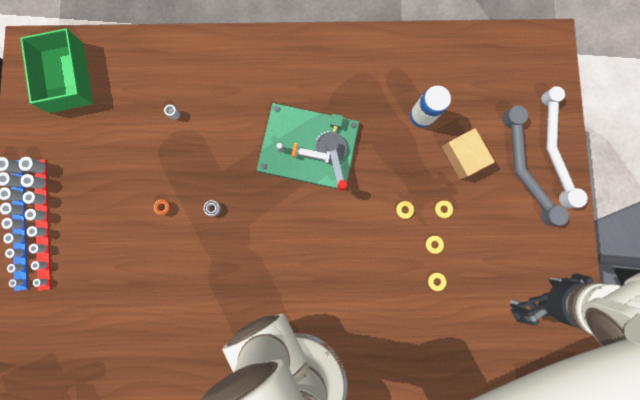

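View pics/side0.png

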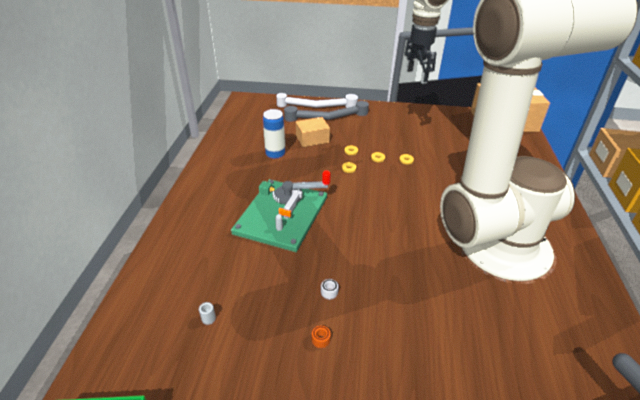

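The top view shows the clamp plate (260-360, 105-188) with the post at (280,147), the orange pad at (295,150) and the red knob at (343,184). The bushing is at (212,208), the old one at (161,207), and the leftmost washer at (405,210), with the others at (444,209), (435,244) and (437,282). The side view agrees.

```bash
cat > m.py <<'E'
from h import *
def circ(xy,r):
    from scipy.optimize import least_squares
    s=least_squares(lambda c:np.hypot(*(xy-c[:2]).T)-c[2],[*xy.mean(0),r],loss='soft_l1',f_scale=.001); return s.x.round(4)
E
python3 - <<'E'
from m import *
Ps={}
for n in("top","side"):
    z=np.load(f"{n}0.npz"); im=z["im"];P=cloud(z["d"],bot.camera_params(n)); Ps[n]=P
    hsv=cv2.cvtColor(im,cv2.COLOR_RGB2HSV)
    print("==",n)
    def near(x,y,r): return np.hypot(P[...,0]-x,P[...,1]-y)<r
    if n=="top":
        guess={}
        for k,(u,v) in dict(post=(280,147),pad=(295,150),knob=(343,184),washer=(405,210),w2=(444,209),w3=(435,244),bush=(212,208),old=(161,207),socket=(170,112)).items():
            guess[k]=P[v,u]; print(k,P[v-1:v+2,u-1:u+2].reshape(-1,3).mean(0).round(4))
    # raised masks
    for k,zl,zh,r in(("washer",.006,.016,.04),("bush",.02,.035,.035),("old",.02,.035,.035),("post",.055,.08,.03),("knob",.09,.115,.03),("socket",.03,.05,.03)):
        g=guess[k]; m=near(g[0],g[1],r)&(P[...,2]>zl)&(P[...,2]<zh)
        q=P[m]; 
        if len(q)<5: print(k,len(q));continue
        mr=cv2.minAreaRect((q[:,:2]*1000).astype(np.float32))
        print(k,len(q),"mean",q.mean(0).round(4),"mid",((q.min(0)+q.max(0))/2).round(4),"ext",np.ptp(q,axis=0).round(4),"z",np.percentile(q[:,2],[50,95]).round(4))
    gm=(hsv[...,0]>60)&(hsv[...,0]<90)&(hsv[...,1]>80)&(P[...,2]<.03)&(P[...,2]>.01)&near(.47,0.0,.25)
    q=P[gm]; mr=cv2.minAreaRect((q[:,:2]*1000).astype(np.float32)); print("plate",mr,np.median(q[:,2]))
E
```

```text
== top
post [0.6007 0.0301 0.0615]
pad [ 0.5945 -0.0078  0.0514]
knob [ 0.4971 -0.1247  0.1025]
washer [ 0.4385 -0.2965 -0.0008]
w2 [ 0.4393 -0.4007 -0.0012]
w3 [ 0.3474 -0.3717 -0.0015]
bush [ 4.528e-01  2.158e-01 -1.000e-04]
old [ 0.4579  0.3508 -0.0005]
socket [0.7109 0.3264 0.0194]
washer 175 mean [ 0.4404 -0.2935  0.0094] mid [ 0.4405 -0.2934  0.0105] ext [0.0425 0.0445 0.0084] z [0.0093 0.0122]
bush 138 mean [0.4524 0.2128 0.0253] mid [0.4521 0.2139 0.0259] ext [0.0388 0.0394 0.0116] z [0.0254 0.0284]
old 144 mean [0.4572 0.3417 0.0252] mid [0.4572 0.3415 0.0259] ext [0.0389 0.0378 0.0117] z [0.0253 0.0283]
post 38 mean [0.6049 0.0324 0.0617] mid [0.6063 0.0328 0.0623] ext [0.018  0.0155 0.0142] z [0.0619 0.0665]
knob 74 mean [ 0.4967 -0.1223  0.1009] mid [ 0.4969 -0.1226  0.0997] ext [0.0217 0.0197 0.0164] z [0.1011 0.1047]
socket 72 mean [0.7099 0.3213 0.0374] mid [0.71   0.321  0.0381] ext [0.028  0.0299 0.0152] z [0.0379 0.042 ]
plate ((614.0426025390625, -41.52879333496094), (237.9757080078125, 190.13259887695312), 76.92814636230469) 0.019388373208922186
== side
washer 87 mean [ 0.4435 -0.2931  0.0109] mid [ 0.443  -0.2948  0.0109] ext [0.0427 0.0461 0.0085] z [0.0111 0.0146]
bush 171 mean [0.4539 0.2123 0.0257] mid [0.4544 0.2113 0.0249] ext [0.0379 0.0394 0.0097] z [0.0262 0.029 ]
old 210 mean [0.4584 0.3422 0.0252] mid [0.4582 0.3409 0.0248] ext [0.0386 0.0393 0.0093] z [0.0253 0.0281]
post 38 mean [0.6073 0.033  0.0621] mid [0.6084 0.0317 0.0613] ext [0.0168 0.0189 0.0123] z [0.0627 0.067 ]
knob 66 mean [ 0.4996 -0.1212  0.0999] mid [ 0.4996 -0.1247  0.0993] ext [0.0233 0.0245 0.0181] z [0.1014 0.1068]
socket 121 mean [0.7112 0.3206 0.0373] mid [0.712  0.3195 0.0368] ext [0.0304 0.0322 0.0131] z [0.0381 0.0415]
plate ((615.7910766601562, -41.0152587890625), (238.57400512695312, 189.27362060546875), 77.20940399169922) 0.021542799068653896
```

step_arm(targets=[[0.75, [48, 49, -10], [0, 0, -0.14]], [0.75, [78, 79, -30], [0, 0, -0.28]], [0.75, [107, 109, -50], [0, 0, -0.42]], [0.75, [136, 138, -80], [0, 0, -0.56]], [0.75, [165, 168, -110], [0, 0, -0.6955]], [0.75, [194, 197.5, -140], [0, 0, -0.6955]], [0.75, [194, 197.5, -170], [0, 0, -0.6955]], [0.75, [194, 197.5, -180], [0, 0, -0.6955]]], force=20)

```text
time: 0.9
ee_pos: [0.4407, -0.2903, 0.0463]
tcp_rot: [-179.8, 0.4, -12.9]
wrist_force: [-0.8, -0.2, 0.9]
opening: 0.0641
grasp_force: 0.0
```

step_arm(targets=[[0.75, [0, 0, -25], [0, 0, 0]], [0.75, [0, 0, -42], [0, 0, 0]], [0.75, [0, 0, -49], [0, 0, 0]], [0.75, [0, 0, -49], [0, 0, 0]], [0.4, [0, 0, -49], [0, 0, 0]], [0.4, [0, 0, -49], [0, 0, 0]], [0.4, [0, 0, -49], [0, 0, 0]], [0.4, [0, 0, -49], [0, 0, 0]]])

```text
time: 1.7
ee_pos: [0.442, -0.2943, 0.0038]
tcp_rot: [179.9, -0.1, -13.1]
wrist_force: [-1.5, -0.4, 6.9]
opening: 0.0438
grasp_force: 20.6
```

Run:
```python
from m import *
o=bot.get_obs(); print(o['ee_pos'],o['tcp_rot'],o['opening'],o['wrist_force'],o['grasp_force'])
im,d,p=grab("side"); cv2.imwrite("pics/s1.png",cv2.resize(im[110:210,300:460],None,fx=5,fy=5)[:,:,::-1])
```

```text
[ 0.44202774 -0.29434719  0.00380108] [ 1.79931486e+02 -1.05358552e-01 -1.31170141e+01] 0.04377157210954439 [-1.54335494 -0.37118495  6.94885986] 20.648502758704126
```

View pics/s1.png

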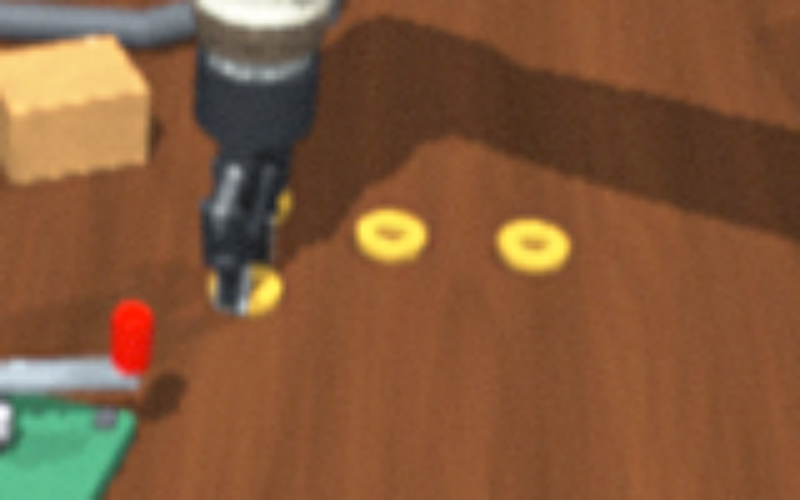

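The side crop shows the near finger straddling the washer's near side at about (235,285), close to its middle. I'll re-grip it, turned a quarter.

step_arm(targets=[[0.75, [0, 0, 0], [0, 0, 0]], [0.75, [0, 0, 0], [0, 0, 0]], [0.75, [0, 0, 15], [0, 0, 0.14]], [0.75, [0, 0, 18], [0, 0, 0.28]], [0.75, [0, 0, 18], [0, 0, 0.42]], [0.75, [0, 0, 18], [0, 0, 0.56]], [0.75, [0, 0, 18], [0, 0, 0.7]], [0.75, [0, 0, 18], [0, 0, 0.84]]])

```text
time: 2.55
ee_pos: [0.4415, -0.2936, 0.0203]
tcp_rot: [-180.0, -0.0, 35.4]
wrist_force: [1.0, 0.3, 0.3]
opening: 0.0642
grasp_force: 0.0
```

step_arm(targets=[[0.75, [0, 0, 0], [0, 0, 0.14]], [0.75, [0, 0, 0], [0, 0, 0.28]], [0.75, [0, 0, 0], [0, 0, 0.42]], [0.75, [0, 0, 0], [0, 0, 0.56]], [0.75, [0, 0, -5], [0, 0, 0.7]], [0.75, [0, 0, -16], [0, 0, 0.7308]], [0.75, [0, 0, -16], [0, 0, 0.7308]]])

```text
time: 3.25
ee_pos: [0.4408, -0.2931, 0.003]
tcp_rot: [-179.9, -0.0, 76.9]
wrist_force: [0.5, 0.7, -0.0]
opening: 0.064
grasp_force: 0.0
```

step_arm(targets=[[0.4, [0, 0, 0], [0, 0, 0]], [0.4, [0, 0, 0], [0, 0, 0]], [0.4, [0, 0, 0], [0, 0, 0]], [0.4, [0, 0, 0], [0, 0, 0]]])

```text
time: 3.65
ee_pos: [0.4417, -0.2937, 0.0049]
tcp_rot: [180.0, 0.0, 76.9]
wrist_force: [-1.9, 0.7, 4.6]
opening: 0.0442
grasp_force: 20.5
```

step_arm(targets=[[0.4, [0, 0, 2], [0, 0, 0]], [0.4, [0, 0, 6], [0, 0, 0]], [0.4, [0, 0, 20], [0, 0, 0]], [0.4, [0, 0, 45], [0, 0, 0]], [0.4, [0, 0, 80], [0, 0, 0]], [0.4, [0, 0, 80], [0, 0, 0]]], force=30)

```text
time: 4.25
ee_pos: [0.4436, -0.295, 0.0901]
tcp_rot: [179.6, 0.2, 76.9]
wrist_force: [-0.2, -0.6, -0.5]
opening: 0.043
grasp_force: 30.8
```

Run:
```python
from m import *
o=bot.get_obs(); print(o['ee_pos'],o['tcp_rot'],o['opening'],o['wrist_force'],o['grasp_force'])
im,d,p=grab("side"); cv2.imwrite("pics/s2.png",cv2.resize(im[90:210,300:460],None,fx=5,fy=5)[:,:,::-1])
P=cloud(d,p); h=cv2.cvtColor(im,cv2.COLOR_RGB2HSV)
m=(h[...,0]>20)&(h[...,0]<35)&(h[...,1]>120)&(np.hypot(P[...,0]-.442,P[...,1]+.2935)<.06)
q=P[m]; print(len(q),q.min(0),q.max(0),q.mean(0))
```

```text
[ 0.44355812 -0.29501838  0.09007399] [1.79590839e+02 1.55717639e-01 7.68940760e+01] 0.04301428042611838 [-0.18635017 -0.56127654 -0.48505317] 30.806907266378403
89 [ 0.42918576 -0.31715706  0.08378271] [ 0.46543331 -0.27261651  0.09765881] [ 0.44690806 -0.29282063  0.09327924]
```

View pics/s2.png

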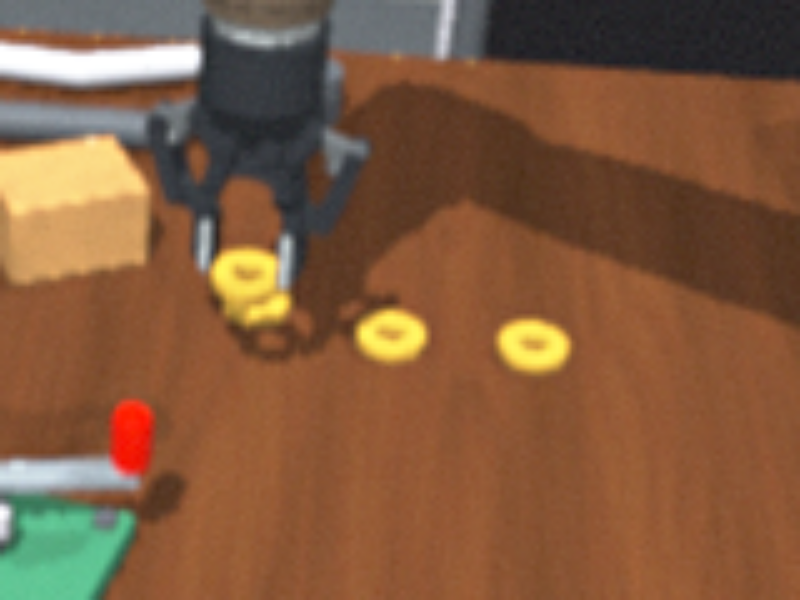

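The washer is held level at (245,272) between the finger tips. I'll carry it above the knob's height to over the post.

step_arm(targets=[[0.4, [0, 0, 40], [0, 0, 0]], [0.4, [21, 42, 50], [0, 0, 0]], [0.4, [42, 84, 50], [0, 0, 0]], [0.4, [63, 126, 50], [0, 0, 0]], [0.4, [84, 168, 50], [0, 0, 0]], [0.4, [105, 210, 50], [0, 0, 0]], [0.4, [126, 252, 50], [0, 0, 0]], [0.4, [147, 290, 50], [0, 0, 0]]])

```text
time: 5.1
ee_pos: [0.5887, -0.0015, 0.1337]
tcp_rot: [-180.0, 0.0, 76.9]
wrist_force: [0.2, 0.1, -1.2]
opening: 0.0433
grasp_force: 31.2
```

step_arm(targets=[[0.4, [17, 35.7, -20], [0, 0, 0]], [0.4, [17, 35.7, -45], [0, 0, 0]], [0.4, [17, 35.7, -50], [0, 0, 0]], [0.4, [17, 35.7, -50], [0, 0, 0]], [0.4, [17, 35.7, -50], [0, 0, 0]], [0.4, [17, 35.7, -50], [0, 0, 0]]])

```text
time: 5.7
ee_pos: [0.606, 0.0313, 0.0858]
tcp_rot: [179.9, -0.0, 76.8]
wrist_force: [0.4, 1.0, -1.8]
opening: 0.0433
grasp_force: 31.2
```

Run:
```python
from m import *
o=bot.get_obs(); print(o['ee_pos'],o['tcp_rot'],o['opening'],o['wrist_force'],o['grasp_force'])
S=[]
im,d,p=grab("side"); np.savez("s3.npz",im=im,d=d)
P=cloud(d,p); h=cv2.cvtColor(im,cv2.COLOR_RGB2HSV)
m=(h[...,0]>20)&(h[...,0]<35)&(h[...,1]>120)&(np.hypot(P[...,0]-.606,P[...,1]-.032)<.05)&(P[...,2]>.07)
q=P[m]; print(len(q),q.min(0),q.max(0),q.mean(0))
c=cv2.resize(im[160:250,230:330],None,fx=6,fy=6,interpolation=cv2.INTER_CUBIC); cv2.imwrite("pics/s3.png",c[:,:,::-1])
```

```text
[0.60596354 0.03126848 0.08583263] [ 1.79890950e+02 -2.94433908e-02  7.68271293e+01] 0.04325475952108324 [ 0.3523328   0.95117035 -1.78969335] 31.1868953704834
134 [0.59117649 0.00847431 0.08161831] [0.62963496 0.05152899 0.13885774] [0.61172814 0.03229109 0.09122513]
```

View pics/s3.png

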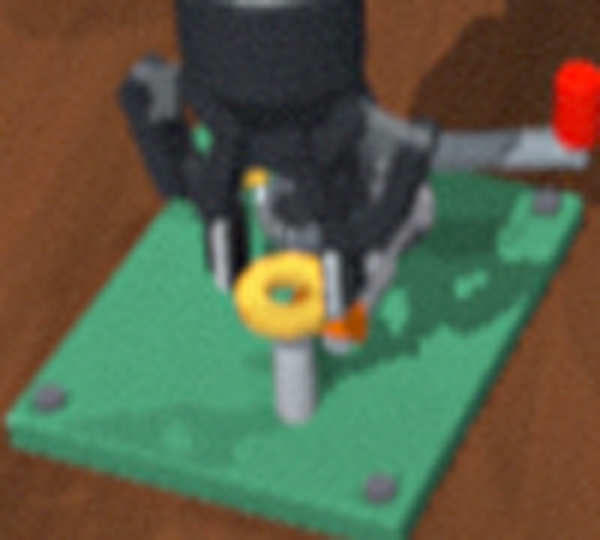

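The side crop shows the washer with its bore at (284,292) above the post, whose shaft is at columns 275-315. I'll work out the offset numerically.

```bash
cat >> m.py <<'E'
def proj(X,p):
    c=np.array(p["R"])@np.array(X,float)+np.array(p["t"]); s=c[:2]/c[2]; s=s*(1+p["k1"]*(s@s)); K=np.array(p["K"]); return np.array([K[0,0]*s[0]+K[0,2],K[1,1]*s[1]+K[1,2]])
E
python3 - <<'E'
from m import *
ps=bot.camera_params("side");pt=bot.camera_params("top")
for z in(.02,.04,.064): print("side post(.606,.032)",z,proj([.606,.0322,z],ps).round(2),"d/dx",(proj([.616,.0322,z],ps)-proj([.606,.0322,z],ps)).round(2),"d/dy",(proj([.606,.0422,z],ps)-proj([.606,.0322,z],ps)).round(2))
print("washer top ctr",proj([.606,.0322,.09],ps),proj([.606,.0322,.085],ps))
# non-green columns per row
s0=np.load("side0.npz")["im"].astype(float); s3=np.load("s3.npz")["im"].astype(float)
def sat(im): return im.max(-1)-im.min(-1)
for n,im in(("s0",s0),("s3",s3)):
    for r in range(206,230):
        w=np.clip(1-sat(im[r,266:292])/60,0,1); 
        print(n,r,(w@np.arange(266,292)/max(w.sum(),1e-9)).round(2),w.sum().round(1)) if r%2==0 else 0
t0=np.load("top0.npz")["im"]
print("top proj top/bot",proj([.606,.0322,.064],pt),proj([.606,.0322,.02],pt),"washer",proj([.4418,-.2938,.01],pt),"side",proj([.4418,-.2938,.01],ps))
yel=lambda im:(lambda h:((h[...,0]>18)&(h[...,0]<38)&(h[...,1]>110)&(h[...,2]>90)))(cv2.cvtColor(im,cv2.COLOR_RGB2HSV)).astype(np.uint8)
for n,im in(("top",t0),("side",np.load("side0.npz")["im"])):
    N,l,st,c=cv2.connectedComponentsWithStats(yel(im)); print(n,[(s.tolist(),cc.round(2).tolist()) for s,cc in zip(st[1:],c[1:]) if 50<s[4]<300])
N,l,st,c=cv2.connectedComponentsWithStats(yel(np.load("s3.npz")["im"])[160:250,230:330]); print([(s.tolist(),cc.round(2).tolist()) for s,cc in zip(st[1:],c[1:]) if 30<s[4]])
print(sat(t0[138:158,268:296].astype(float)).astype(int))
E
```

```text
side post(.606,.032) 0.02 [279.49 228.73] d/dx [-3.68 -0.34] d/dy [-0.72  2.57]
side post(.606,.032) 0.04 [279.13 223.22] d/dx [-3.72 -0.34] d/dy [-0.73  2.56]
side post(.606,.032) 0.064 [278.69 216.45] d/dx [-3.77 -0.34] d/dy [-0.74  2.55]
washer top ctr [278.19602823 208.9011522 ] [278.29158842 210.3702101 ]
s0 206 287.89 6.4
s0 208 287.29 6.6
s0 210 291.0 0.6
s0 212 289.41 0.7
s0 214 282.55 1.5
s0 216 280.59 7.1
s0 218 279.48 6.4
s0 220 278.96 6.2
s0 222 279.42 6.8
s0 224 279.27 6.3
s0 226 279.1 5.8
s0 228 278.93 5.2
s3 206 282.18 9.6
s3 208 284.85 8.3
s3 210 287.0 4.6
s3 212 285.5 2.8
s3 214 284.7 0.7
s3 216 282.38 4.2
s3 218 281.15 8.9
s3 220 280.17 7.6
s3 222 279.49 6.9
s3 224 279.12 6.1
s3 226 279.11 5.9
s3 228 278.83 5.2
top proj top/bot [279.07738373 144.75633404] [280.25141893 148.54717453] washer [404.85768871 208.44805834] side [348.84975923 166.81579699]
top [([396, 201, 18, 18, 168], [405.3, 208.79]), ([435, 201, 18, 17, 185], [444.18, 208.51]), ([426, 236, 18, 18, 175], [434.75, 244.5]), ([428, 273, 19, 18, 168], [437.48, 281.19])]
side [([633, 47, 7, 20, 75], [637.15,
[... 1956 characters left out ...]
 72  72  73  74  73  73  73  73  75  74  61  48  46  54  58  51  47  45
   45  45  46  44  44  28 146 177 176 143]
 [ 73  73  74  74  73  73  73  73  72  73  74  68  68  70  73  67  66  54
   49  47  48  46  45  32 162 179 178 130]
 [ 73  74  74  73  73  71  72  72  74  74  73  74  75  74  72  72  72  70
   66  66  65  53  45  45 159 177 175  90]
 [ 74  72  73  73  72  71  71  73  73  73  72  75  72  71  73  74  73  72
   71  71  73  69  64  42 154 184 170  57]
 [ 73  73  74  72  71  73  74  72  74  72  74  73  74  72  72  74  71  72
   71  72  74  76  70  43  82 133 108  36]
 [ 72  73  72  72  72  73  72  72  72  73  73  73  74  74  73  73  73  72
   71  73  74  72  73  63  47  38  39  55]]
```

```bash
cat >> m.py <<'E'
def cyl_mask(c,r,z0,z1,p,shape,bore=0):
    a=np.linspace(0,2*np.pi,72,endpoint=False); S=16
    ring=lambda r,z:np.array([proj([c[0]+r*np.cos(t),c[1]+r*np.sin(t),z],p) for t in a])
    f=lambda q:np.round((q)*S).astype(np.int32)
    k=4; m=np.zeros((shape[0]*k,shape[1]*k),np.uint8); up=lambda q:np.round((q+.5)*k-.5).astype(np.int32)
    cv2.fillConvexPoly(m,cv2.convexHull(up(np.vstack([ring(r,z0),ring(r,z1)]))),255)
    if bore:
        b=np.zeros_like(m);b2=b.copy(); cv2.fillConvexPoly(b,up(ring(bore,z1)),255); cv2.fillConvexPoly(b2,up(ring(bore,z0)),255); m[(b>0)&(b2>0)]=0
    return cv2.resize(m,(shape[1],shape[0]),interpolation=cv2.INTER_AREA)/255.
E
python3 - <<'E'
from m import *
from scipy.optimize import minimize
ims=[];E=[]
for i in range(5):
    im,d,p=grab("side"); ims.append(im.astype(float)); o=bot.get_obs(); E.append(np.r_[o['ee_pos'],o['wrist_force']])
E=np.array(E);print(E.round(4).tolist()); ee=E[:,:3].mean(0); print("ee",ee.round(5))
im=np.mean(ims,0); np.save("s4.npy",im)
# yellow-ness soft
win=(slice(198,222),slice(264,284))
Y=np.clip((im[...,0]-im[...,2]-20)/120,0,1)*(im[...,0]>im[...,1]*.9)
print((Y[200:218,264:290]*9).astype(int))
def cost(c,z0):
    M=cyl_mask(c,.023,z0,z0+.01,p,(400,640),.0105); return ((M-Y)[win]**2).sum()
for z0 in(.080,.082):
    best=min((cost((x,y),z0),x,y) for x in np.arange(.600,.616,.001) for y in np.arange(.022,.038,.001)); print("washer",z0,np.round(best,4))
s0=np.load("side0.npz")["im"].astype(float)
G=np.clip(1-(s0[...,1]-s0[...,0])/50,0,1)  # non green
def pc(c):
    M=cyl_mask(c,.009,.02,.056,p,(400,640)); return ((M-G)[220:235,270:290]**2).sum()
print((G[212:236,268:292]*9).astype(int))
best=min((pc((x,y)),x,y) for x in np.arange(.600,.612,.0005) for y in np.arange(.026,.040,.0005)); print("post",np.round(best,4))
pt=bot.camera_params("top"); t0=np.load("top0.npz")["im"].astype(float)
T=np.clip(1-((t0.max(-1)-t0.min(-1))-5)/65,0,1)
def tc(c):
    M=cyl_mask(c,.009,.02,.058,pt,(400,640)); return ((M-T)[141:149,272:284]**2).sum()
best=min((tc((x,y)),x,y) for x in np.arange(.598,.612,.0005) for y in np.arange(.026,.040,.0005)); print("post top",np.round(best,4))
Yt=np.clip((t0[...,0]-t0[...,2]-20)/120,0,1)
def wc(c):
    M=cyl_mask(c,.023,0,.01,pt,(400,640),.0105); return ((M-Yt)[196:222,392:418]**2).sum()
best=min((wc((x,y)),x,y) for x in np.arange(.436,.447,.0005) for y in np.arange(-.300,-.288,.0005)); print("washer0 top",np.round(best,4))
E
```

```text
[[0.6059, 0.0315, 0.0855, 0.9091, -0.4204, -0.9548], [0.6059, 0.0316, 0.0853, 0.6239, -0.5963, -1.7848], [0.6058, 0.0317, 0.0851, -0.0752, 0.8226, -1.3297], [0.6057, 0.0318, 0.0848, 0.0245, 0.1997, -0.7889], [0.6056, 0.0319, 0.0847, -0.8688, 0.079, -2.4079]]
ee [0.60577 0.03166 0.0851 ]
[[0 0 0 0 0 0 0 0 0 0 0 0 0 0 0 0 0 0 0 0 0 0 0 0 0 0]
 [0 0 0 0 0 0 0 0 0 0 0 0 0 0 0 0 0 0 0 0 0 0 0 0 0 0]
 [0 0 0 0 0 0 0 0 0 0 0 2 4 4 5 5 4 3 1 0 0 0 0 0 0 0]
 [0 0 0 0 0 0 0 0 0 4 7 9 9 9 9 9 9 9 9 3 0 0 0 0 0 0]
 [0 0 0 0 0 0 0 5 8 9 9 9 9 9 9 9 9 9 9 6 0 0 0 0 0 0]
 [0 0 0 0 0 0 4 9 9 9 9 9 9 9 9 9 9 9 9 7 0 0 0 0 0 0]
 [0 0 0 0 0 2 9 9 9 9 9 9 9 9 9 9 9 9 9 8 0 0 0 0 0 0]
 [0 0 0 0 0 5 9 9 9 9 9 8 7 7 7 9 9 9 9 8 0 0 0 0 0 0]
 [0 0 0 0 0 7 9 9 9 9 8 3 1 0 2 7 9 9 9 7 0 0 0 0 0 0]
 [0 0 0 0 0 7 9 9 9 9 7 0 0 0 0 8 9 9 9 8 0 0 0 0 0 0]
 [0 0 0 0 0 5 9 9 9 9 9 5 0 0 3 9 9 9 9 9 0 0 0 0 0 3]
 [0 0 0 0 0 2 9 9 9 9 9 9 8 7 8 9 9 9 9 9 0 0 0 0 3 8]
 [0 0 0 0 0 0 7 9 9 9 9 9 9 9 9 9 9 9 9 9 1 0 0 1 7 9]
 [0 0 0 0 0 0 3 9 9 9 9 9 9 9 9 9 9 9 9 8 5 3 4 5 9 9]
 [0 0 0 0 0 0 0 4 8 9 9 9 9 9 9 9 9 9 8 8 
[... 875 characters left out ...]
 0 0 7 7 7 7 7 7 5 1 0 0 0 0 0 0 0 0]
 [0 0 0 0 0 0 0 0 6 7 8 7 7 7 6 1 0 0 0 0 0 0 0 0]
 [0 0 0 0 0 0 0 0 7 7 7 7 7 8 6 0 0 0 0 0 0 0 0 0]
 [0 0 0 0 0 0 0 0 6 8 7 7 7 8 5 0 0 0 0 0 0 0 0 0]
 [0 0 0 0 0 0 0 0 4 7 8 7 8 7 3 0 0 0 0 0 0 0 0 0]
 [0 0 0 0 0 0 0 0 1 5 7 7 7 4 0 0 0 0 0 0 0 0 0 0]
 [0 0 0 0 0 0 0 0 0 1 3 3 1 0 0 0 0 0 0 0 0 0 0 0]
 [0 0 0 0 0 0 0 0 0 0 0 0 0 0 0 0 0 0 0 0 0 0 0 0]
 [0 0 0 0 0 0 0 0 0 0 0 0 0 0 0 0 0 0 0 0 0 0 0 0]
 [0 0 0 0 0 0 0 0 0 0 0 0 0 0 0 0 0 0 0 0 0 0 0 0]
 [0 0 0 0 0 0 0 0 0 0 0 0 0 0 0 0 0 0 0 0 0 0 0 0]
 [0 0 0 0 0 0 0 0 0 0 0 0 0 0 0 0 0 0 0 0 0 0 0 0]]
post [2.7344 0.608  0.027 ]
post top [0.6375 0.605  0.0325]
washer0 top [116.7738   0.44    -0.294 ]
```

step_arm(targets=[[0.4, [0.5, -0.5, -6], [0, 0, 0]], [0.4, [0.5, -0.5, -12], [0, 0, 0]], [0.4, [0.5, -0.5, -16], [0, 0, 0]], [0.4, [0.5, -0.5, -20], [0, 0, 0]], [0.4, [0.5, -0.5, -24], [0, 0, 0]], [0.4, [0.5, -0.5, -24], [0, 0, 0]], [0.4, [0.5, -0.5, -24], [0, 0, 0]]])

```text
time: 6.7
ee_pos: [0.606, 0.0315, 0.0603]
tcp_rot: [-180.0, 0.0, 76.9]
wrist_force: [-0.2, 0.7, -1.4]
opening: 0.0429
grasp_force: 31.2
```

step_arm(targets=[[0.4, [0, 0, -8], [0, 0, 0]], [0.4, [0, 0, -16], [0, 0, 0]], [0.4, [0, 0, -24], [0, 0, 0]], [0.4, [0, 0, -30], [0, 0, 0]], [0.4, [0, 0, -34], [0, 0, 0]], [0.4, [0, 0, -36], [0, 0, 0]], [0.4, [0, 0, -36], [0, 0, 0]]])

```text
time: 7.4
ee_pos: [0.6059, 0.0315, 0.0251]
tcp_rot: [180.0, -0.0, 76.9]
wrist_force: [-4.1, -0.6, 5.9]
opening: 0.043
grasp_force: 32.2
```

step_arm(targets=[[0.75, [0, 0, 0], [0, 0, 0]], [0.75, [0, 0, 0], [0, 0, 0]], [0.75, [0, 0, 0], [0, 0, 0]], [0.75, [0, 0, 30], [0, 0, 0]], [0.75, [0, 0, 80], [0, 0, 0]], [0.75, [0, 0, 110], [0, 0, 0]]])

```text
time: 8.0
ee_pos: [0.6066, 0.0316, 0.1375]
tcp_rot: [179.9, -0.0, 76.9]
wrist_force: [0.5, -0.1, -0.0]
opening: 0.064
grasp_force: 0.0
```

step_arm(targets=[[0.75, [-19, 22, 0], [0, 0, -0.14]], [0.75, [-38, 45, 0], [0, 0, -0.28]], [0.75, [-57, 68, 0], [0, 0, -0.42]], [0.75, [-76, 90, -10], [0, 0, -0.56]], [0.75, [-96, 113, -20], [0, 0, -0.7]], [0.75, [-115, 136, -30], [0, 0, -0.84]], [0.75, [-134, 158, -40], [0, 0, -0.98]], [0.75, [-153, 180.8, -50], [0, 0, -1.12]]])

```text
time: 8.8
ee_pos: [0.4682, 0.1625, 0.0839]
tcp_rot: [-177.5, 0.1, 18.0]
wrist_force: [-0.1, -0.6, 0.5]
opening: 0.0641
grasp_force: 0.0
```

step_arm(targets=[[0.75, [0, 0, -10], [0, 0, -0.14]], [0.75, [0, 0, -20], [0, 0, -0.28]], [0.75, [0, 0, -30], [0, 0, -0.42]], [0.75, [0, 0, -50], [0, 0, -0.4508]], [0.75, [0, 0, -75], [0, 0, -0.4508]], [0.75, [0, 0, -75], [0, 0, -0.4508]], [0.75, [0, 0, -75], [0, 0, -0.4508]]])

```text
time: 9.5
ee_pos: [0.464, -0.0053, 0.0159]
tcp_rot: [-174.8, 0.3, -3.8]
wrist_force: [0.5, 0.0, -0.0]
opening: 0.0638
grasp_force: 0.0
```

step_arm(targets=[[0.4, [0, 0, 0], [0, 0, 0]], [0.4, [0, 0, 0], [0, 0, 0]], [0.4, [0, 0, 0], [0, 0, 0]], [0.4, [0, 0, 0], [0, 0, 0]], [0.4, [0, 0, 0], [0, 0, 0]]], force=20)

```text
time: 10.0
ee_pos: [0.4649, -0.0036, 0.0169]
tcp_rot: [-174.7, 0.2, -3.6]
wrist_force: [0.2, 0.3, 0.4]
opening: 0.0339
grasp_force: 0.0
```

Run:
```python
from h import *
o=bot.get_obs(); print({k:np.round(v,3) for k,v in o.items()})
for n in("top","side"):
    im,d,p=grab(n); np.savez(f"{n}5.npz",im=im,d=d)
    cv2.imwrite(f"pics/{n}5.png",im[:,:,::-1])
```

```text
{'time': np.float64(10.0), 'q': array([ -3.661,  -5.05 , -23.906,  71.344,   5.262, 179.943]), 'qd': array([-0.201,  0.17 , -0.092, -0.011, -0.029,  0.019]), 'joint_efforts': array([-1.800e-02, -3.992e+01,  4.552e+01,  3.800e-02,  3.010e-01,
       -0.000e+00]), 'ee_pos': array([ 0.465, -0.004,  0.017]), 'tcp_rot': array([-174.738,    0.194,   -3.604]), 'wrist_force': array([0.16 , 0.323, 0.385]), 'torque': array([-0.069,  0.017, -0.01 ]), 'grasp_force': np.float64(0.0), 'opening': np.float64(0.034)}
```

View pics/side5.png

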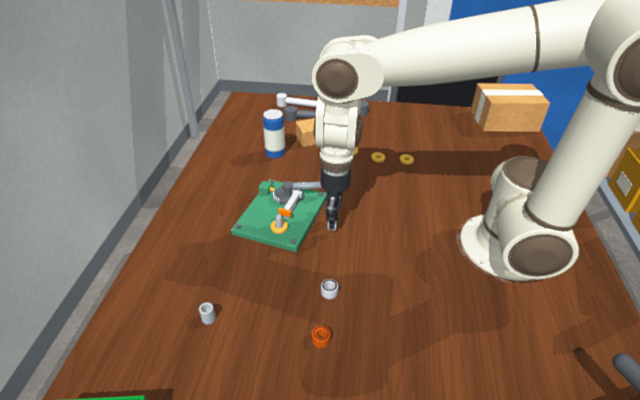

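The arm hit joint 6's limit (the shaft turns the other way), and stands clear by the plate at (333,220); the washer lies home on the post at (279,228). I'll lift and turn the other way.

step_arm(targets=[[0.75, [0, 0, 30], [0, 0, 0]], [0.75, [0, 0, 70], [0, 0, 0]], [0.75, [0, 0, 100], [0, 0, 0]], [0.75, [0, 0, 100], [0, 0, 0]]])

```text
time: 10.5
ee_pos: [0.4667, -0.004, 0.1211]
tcp_rot: [-174.7, -0.2, -3.6]
wrist_force: [0.2, -1.2, -0.5]
opening: 0.064
grasp_force: 0.0
```

Run:
```python
from h import *
from scipy.spatial.transform import Rotation as R
o=bot.get_obs(); e=o['tcp_rot']; print(o['ee_pos'],e,o['q'])
A=R.from_euler('xyz',e,degrees=True); B=R.from_euler('xyz',[180,0,76.9],degrees=True)
print((B*A.inv()).as_rotvec())
A1=R.from_euler('xyz',[180,0,-3.6],degrees=True); print((A1*A.inv()).as_rotvec())
```

```text
[ 0.46667459 -0.00401256  0.12105939] [-1.74739275e+02 -1.64008493e-01 -3.64613592e+00] [ -3.70251866  -7.46229461 -14.46117918  82.84229849   5.26088392
 179.94337897]
[-0.08197331 -0.05706318  1.40460516]
[-0.09145264  0.00865688  0.00067324]
```

step_arm(targets=[[0.75, [-2, 30, 0], [-0.0082, -0.0057, 0.1405]], [0.75, [-4, 60, 0], [-0.0164, -0.0114, 0.281]], [0.75, [-6, 90, 0], [-0.0246, -0.0171, 0.4214]], [0.75, [-8, 120, -5], [-0.0328, -0.0228, 0.5618]], [0.75, [-10, 150, -10], [-0.041, -0.0285, 0.7023]], [0.75, [-12, 180, -15], [-0.0492, -0.0342, 0.8428]], [0.75, [-13, 205, -20], [-0.0574, -0.0399, 0.9832]], [0.75, [-13.2, 216.5, -30], [-0.0656, -0.0457, 1.1237]]])

```text
time: 11.3
ee_pos: [0.4512, 0.2145, 0.0862]
tcp_rot: [-179.1, -0.3, 61.2]
wrist_force: [-0.2, -0.4, 0.5]
opening: 0.064
grasp_force: 0.0
```

Run:
```python
from h import *
from scipy.spatial.transform import Rotation as R
o=bot.get_obs(); e=o['tcp_rot']; print(o['ee_pos'],e,o['q'])
A=R.from_euler('xyz',e,degrees=True); B=R.from_euler('xyz',[180,0,76.9],degrees=True)
print((B*A.inv()).as_rotvec())
```

```text
[0.45123286 0.21449244 0.08619828] [-179.0852278    -0.28526299   61.19502842] [ 24.90706698  -1.92604529 -13.02056421  79.21699413   0.90616993
 143.70729784]
[-0.01039121 -0.01317089  0.27405731]
```

step_arm(targets=[[0.75, [0, 0, 0], [-0.0082, -0.0057, 0.1405]], [0.75, [0, 0, 0], [-0.0164, -0.0114, 0.2809]]])

```text
time: 11.5
ee_pos: [0.4508, 0.2129, 0.0854]
tcp_rot: [-179.9, 0.4, 77.3]
wrist_force: [0.3, -0.2, -0.0]
opening: 0.064
grasp_force: 0.0
```

step_arm(targets=[[0.75, [0, 0, 0], [0, 0, 0.145]], [0.75, [0, 0, 0], [0, 0, 0.29]], [0.75, [0, 0, 0], [0, 0, 0.435]], [0.75, [0, 0, 0], [0, 0, 0.58]], [0.75, [0, 0, 0], [0, 0, 0.725]], [0.75, [0, 0, -10], [0, 0, 0.87]], [0.75, [0, 0, -20], [0, 0, 1.015]], [0.75, [0, 0, -30], [0, 0, 1.16]]])

```text
time: 12.3
ee_pos: [0.4511, 0.2125, 0.0556]
tcp_rot: [-180.0, 0.4, 143.7]
wrist_force: [0.7, 0.2, 0.9]
opening: 0.0643
grasp_force: 0.0
```

step_arm(targets=[[0.75, [0, 0, 0], [0, 0, 0.145]], [0.75, [0, 0, 0], [0, 0, 0.29]], [0.75, [0, 0, 0], [0, 0, 0.411]], [0.75, [0, 0, 0], [0, 0, 0.411]], [0.75, [0, 0, 0], [0, 0, 0.411]]])

```text
time: 12.8
ee_pos: [0.4512, 0.2124, 0.0562]
tcp_rot: [-180.0, 0.3, 166.7]
wrist_force: [-0.7, 0.7, 0.5]
opening: 0.0638
grasp_force: 0.0
```

Run:
```python
from h import *
for i in range(3): bot.camera("top"); o=bot.get_obs(); print(o['ee_pos'],o['tcp_rot'],o['q'][-1])
```

```text
[0.45128579 0.21243385 0.05634737] [-179.99816834    0.35132781  166.67424262] 38.65923953662676
[0.45132442 0.21244456 0.05642401] [179.99918021   0.35730096 166.70740897] 38.62611913871414
[0.45137813 0.21243142 0.05651422] [179.99603465   0.36268742 166.73828271] 38.59163656560979
```

step_arm(targets=[[0.75, [2.2, 0, -15], [0.0015, 0.006, 0]], [0.75, [2.2, 0, -35], [0.0015, 0.006, 0]], [0.75, [2.2, 0, -47], [0.0015, 0.006, 0]], [0.75, [2.2, 0, -47], [0.0015, 0.006, 0]], [0.4, [2.2, 0, -47], [0.0015, 0.006, 0]], [0.4, [2.2, 0, -47], [0.0015, 0.006, 0]], [0.4, [2.2, 0, -47], [0.0015, 0.006, 0]], [0.4, [2.2, 0, -47], [0.0015, 0.006, 0]]])

```text
time: 13.75
ee_pos: [0.4541, 0.2126, 0.0104]
tcp_rot: [179.9, 0.1, 166.9]
wrist_force: [-0.8, -0.0, 3.1]
opening: 0.0388
grasp_force: 20.7
```

step_arm(targets=[[0.75, [0, 0, 0], [0, 0, 0]], [0.75, [0, 0, 0], [0, 0, 0]], [0.75, [0, 0, 15], [0, 0, -0.02]], [0.75, [0, 0, 30], [0, 0, -0.14]], [0.75, [0, 0, 30], [0, 0, -0.285]], [0.75, [0, 0, 30], [0, 0, -0.43]], [0.75, [0, 0, 30], [0, 0, -0.575]], [0.75, [0, 0, 30], [0, 0, -0.72]]])

```text
time: 14.55
ee_pos: [0.4539, 0.2126, 0.0409]
tcp_rot: [179.9, 0.0, 125.2]
wrist_force: [-0.3, -0.5, -0.1]
opening: 0.0642
grasp_force: 0.0
```

step_arm(targets=[[0.75, [0, 0, 0], [0, 0, -0.145]], [0.75, [0, 0, 0], [0, 0, -0.29]], [0.75, [0, 0, 0], [0, 0, -0.435]], [0.75, [0, 0, 0], [0, 0, -0.58]], [0.75, [0, 0, 0], [0, 0, -0.725]], [0.75, [0, 0, -10], [0, 0, -0.85]], [0.75, [0, 0, -30], [0, 0, -0.85]], [0.75, [0, 0, -30], [0, 0, -0.85]]])

```text
time: 15.35
ee_pos: [0.4526, 0.2119, 0.0085]
tcp_rot: [-179.9, 0.1, 76.9]
wrist_force: [-0.8, 0.7, 0.2]
opening: 0.0638
grasp_force: 0.0
```

step_arm(targets=[[0.4, [0, 0, 0], [0, 0, 0]], [0.4, [0, 0, 0], [0, 0, 0]], [0.4, [0, 0, 0], [0, 0, 0]], [0.4, [0, 0, 0], [0, 0, 0]], [0.4, [0, 0, 0], [0, 0, 0]]], force=40)

```text
time: 15.85
ee_pos: [0.4542, 0.2127, 0.0113]
tcp_rot: [179.9, -0.0, 76.9]
wrist_force: [-2.7, -0.7, 6.7]
opening: 0.0384
grasp_force: 40.2
```

step_arm(targets=[[0.4, [0, 0, 5], [0, 0, 0]], [0.4, [0, 0, 40], [0, 0, 0]], [0.4, [20, -24, 75], [0, 0, 0]], [0.4, [46, -54, 85], [0, 0, 0]], [0.4, [72, -86, 85], [0, 0, 0]], [0.4, [98, -117, 85], [0, 0, 0]], [0.4, [124, -148, 85], [0, 0, 0]], [0.4, [144, -172, 85], [0, 0, 0]]])

```text
time: 16.65
ee_pos: [0.5989, 0.0385, 0.0951]
tcp_rot: [179.9, 0.0, 76.9]
wrist_force: [0.0, 0.4, -2.1]
opening: 0.0381
grasp_force: 40.9
```

step_arm(targets=[[0.4, [8.3, -9.1, 0], [0, 0, 0]], [0.4, [8.3, -9.1, -5], [0, 0, 0]], [0.4, [8.3, -9.1, -5], [0, 0, 0]], [0.4, [8.3, -9.1, -5], [0, 0, 0]], [0.4, [8.3, -9.1, -5], [0, 0, 0]]])

```text
time: 17.15
ee_pos: [0.6055, 0.0323, 0.09]
tcp_rot: [180.0, 0.0, 77.0]
wrist_force: [-0.1, 0.9, -2.1]
opening: 0.0386
grasp_force: 40.9
```

Run:
```python
from m import *
E=[];ims=[]
for i in range(4):
    im,d,p=grab("side"); ims.append(im.astype(float)); o=bot.get_obs(); E.append(np.r_[o['ee_pos'],o['wrist_force']])
print(np.round(E,4).tolist(),o['opening'],o['tcp_rot'])
im=np.mean(ims,0); np.save("s6.npy",im)
c=cv2.resize(im[170:250,230:330].astype(np.uint8),None,fx=7,fy=7,interpolation=cv2.INTER_CUBIC); cv2.imwrite("pics/s6.png",c[:,:,::-1])
for z in (.075,.101): print(proj([.6075,.028,z],p))
```

```text
[[0.6056, 0.0322, 0.09, -0.2501, 0.9632, -2.0475], [0.6057, 0.0321, 0.0901, -0.089, -0.4069, -1.5454], [0.6058, 0.0319, 0.09, -0.1793, 0.2765, -1.3114], [0.6058, 0.0318, 0.09, 0.5067, -0.3825, -1.179]] 0.03825921716037459 [1.79964931e+02 1.12251856e-02 7.69446621e+01]
[278.22433644 212.17440205]
[277.7249928  204.53703947]
```

View pics/s6.png

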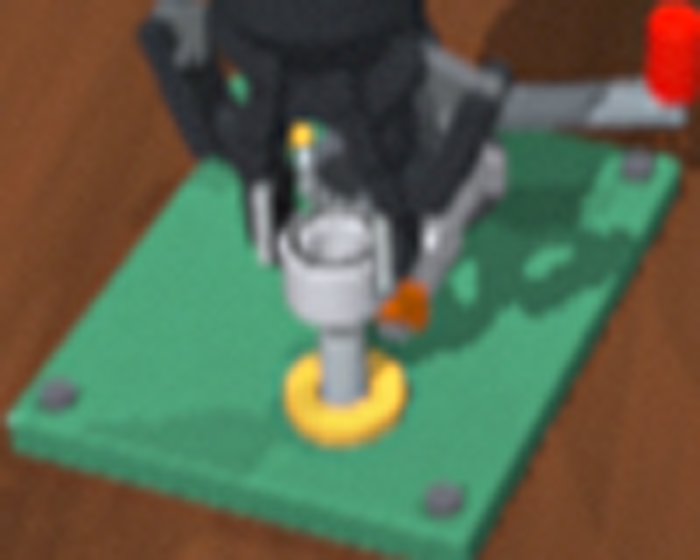

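Held bushing at (330,270) is over the post (343,370), with the washer home at (345,395). Descending.

step_arm(targets=[[0.4, [-0.4, 0, -6], [0, 0, 0]], [0.4, [-0.4, 0, -12], [0, 0, 0]], [0.4, [-0.4, 0, -16], [0, 0, 0]], [0.4, [-0.4, 0, -20], [0, 0, 0]], [0.4, [-0.4, 0, -24], [0, 0, 0]], [0.4, [-0.4, 0, -24], [0, 0, 0]]])

```text
time: 17.95
ee_pos: [0.6052, 0.0313, 0.0649]
tcp_rot: [-180.0, 0.0, 76.9]
wrist_force: [0.5, -0.2, -2.1]
opening: 0.0386
grasp_force: 40.9
```

step_arm(targets=[[0.4, [0, 0, -8], [0, 0, 0]], [0.4, [0, 0, -15], [0, 0, 0]], [0.4, [0, 0, -20], [0, 0, 0]], [0.4, [0, 0, -23], [0, 0, 0]], [0.4, [0, 0, -25], [0, 0, 0]], [0.4, [0, 0, -26], [0, 0, 0]], [0.4, [0, 0, -26], [0, 0, 0]]])

```text
time: 18.65
ee_pos: [0.6054, 0.0313, 0.0413]
tcp_rot: [179.9, 0.0, 76.9]
wrist_force: [-6.2, -0.8, 10.5]
opening: 0.0382
grasp_force: 42.0
```

step_arm(targets=[[0.75, [0, 0, 0], [0, 0, 0]], [0.75, [0, 0, 0], [0, 0, 0]], [0.75, [0, 0, 0], [0, 0, 0]], [0.75, [0, 0, 30], [0, 0, 0]], [0.75, [0, 0, 75], [0, 0, 0]], [0.75, [0, 0, 105], [0, 0, 0.14]], [0.75, [0, 0, 105], [0, 0, 0.285]], [0.75, [0, 0, 105], [0, 0, 0.43]]])

```text
time: 19.45
ee_pos: [0.6063, 0.0314, 0.146]
tcp_rot: [179.9, 0.0, 101.9]
wrist_force: [0.3, -0.4, -0.8]
opening: 0.0637
grasp_force: 0.0
```

step_arm(targets=[[0.75, [-10, -14, 0], [0, 0, 0.145]], [0.75, [-25, -36, 0], [0, 0, 0.29]], [0.75, [-41, -58, 0], [0, 0, 0.435]], [0.75, [-57, -81, 0], [0, 0, 0.58]], [0.75, [-73, -104, 0], [0, 0, 0.725]], [0.75, [-89, -127, 0], [0, 0, 0.87]], [0.75, [-100, -145, 0], [0, 0, 1.015]], [0.75, [-108, -153.6, 0], [0, 0, 1.141]]])

```text
time: 20.25
ee_pos: [0.4968, -0.1236, 0.1447]
tcp_rot: [180.0, 0.0, 167.2]
wrist_force: [-0.4, 0.3, 0.1]
opening: 0.0638
grasp_force: 0.0
```

Run:
```python
from m import *
im,d,p=grab("side"); grab("top"); o=bot.get_obs(); print(o['time'],o['ee_pos'],o['tcp_rot'],o['q'].round(1))
c=cv2.resize(im[150:250,220:360],None,fx=5.6,fy=5.6,interpolation=cv2.INTER_CUBIC); cv2.imwrite("pics/s7.png",c[:,:,::-1])
P=cloud(d,p); m=(np.hypot(P[...,0]-.607,P[...,1]-.032)<.012)&(P[...,2]>.045)&(P[...,2]<.08); print("z post region pcts",np.percentile(P[m][:,2],[5,50,95]))
h=cv2.cvtColor(im,cv2.COLOR_RGB2HSV); r=((h[...,0]<6)|(h[...,0]>174))&(h[...,1]>180)&(np.hypot(P[...,0]-.498,P[...,1]+.122)<.06); print("knob",r.sum(),P[r].mean(0),P[r].min(0),P[r].max(0))
```

```text
20.35 [ 0.49693907 -0.12320063  0.14479374] [1.79992993e+02 2.91546034e-02 1.66924131e+02] [-13.9  -1.1  -5.8  85.3   0.   -0.9]
z post region pcts [0.05584415 0.06192783 0.06716528]
knob 104 [ 0.49911337 -0.11946048  0.09126734] [ 0.48819576 -0.13354345  0.06647301] [ 0.51113118 -0.10932513  0.10742008]
```

View pics/s7.png

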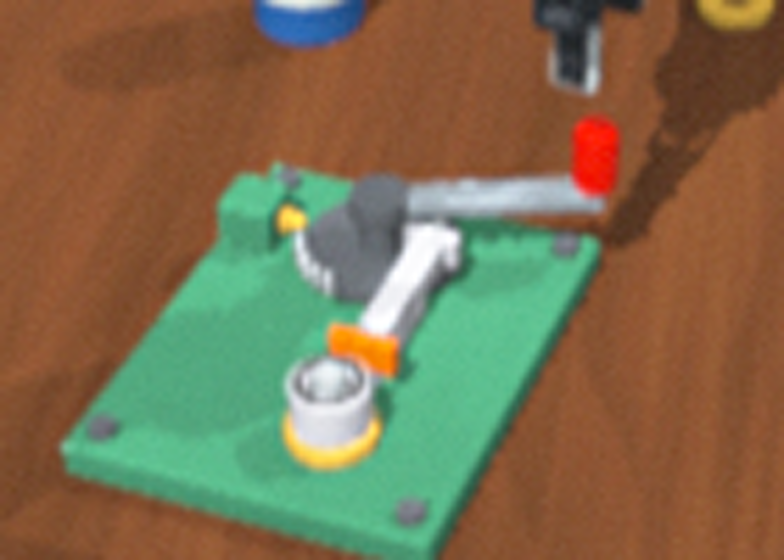

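The bushing is seated on the washer at (330,400), and the fingers are above the red knob (597,155). Gripping it.

step_arm(targets=[[0.75, [0, 0, -30], [0, 0, 0]], [0.75, [0, 0, -55], [0, 0, 0]], [0.75, [0, 0, -70], [0, 0, 0]], [0.75, [0, 0, -70], [0, 0, 0]], [0.75, [0, 0, -70], [0, 0, 0]]])

```text
time: 20.85
ee_pos: [0.4979, -0.122, 0.0753]
tcp_rot: [180.0, 0.0, 166.9]
wrist_force: [0.2, -0.1, 0.8]
opening: 0.0644
grasp_force: 0.0
```

step_arm(targets=[[0.1, [0, 0, 0], [0, 0, 0]], [0.1, [0, 0, 0], [0, 0, 0]], [0.1, [0, 0, 0], [0, 0, 0]], [0.1, [0, 0, 0], [0, 0, 0]], [0.1, [0, 0, 0], [0, 0, 0]], [0.1, [0, 0, 0], [0, 0, 0]]], force=60)

```text
time: 21.45
ee_pos: [0.4979, -0.1224, 0.0757]
tcp_rot: [180.0, 0.1, 166.9]
wrist_force: [-1.5, 0.4, 6.1]
opening: 0.0218
grasp_force: 58.5
```

Run:
```python
from m import *
o=bot.get_obs(); e=o['ee_pos']; print(o['time'],e,o['opening'],o['wrist_force'],o['grasp_force'])
th=np.radians(-13.1); X=np.array([np.cos(th),np.sin(th)]);Y=np.array([-X[1],X[0]])
pv=np.array([.606,.0316])+.03*X-.13*Y
r=e[:2]-pv; a0=np.arctan2(r@Y,-(r@X))+.5; print("pivot",pv,"r",np.hypot(*r),"a",a0)
K=lambda a:pv+.11*(-np.cos(a-.5)*X+np.sin(a-.5)*Y)
for a in np.arange(.05,1.06,.05): print(round(a,2),((K(a)-[.498,-.122])*1000).round(1))
```

```text
21.45 [ 0.49790389 -0.12244357  0.07568828] 0.021782235352938353 [-1.51201014  0.35634121  6.12269259] 58.54872620198876
pivot [ 0.60575461 -0.10181641] r 0.10980554773770301 a 0.08238740853658283
0.05 [ 0.4 -4. ]
0.1 [-0.6  1.4]
0.15 [-1.4  6.9]
0.2 [-2.  12.3]
0.25 [-2.2 17.8]
0.3 [-2.2 23.3]
0.35 [-1.9 28.8]
0.4 [-1.3 34.3]
0.45 [-0.5 39.7]
0.5 [ 0.6 45.1]
0.55 [ 2.  50.4]
0.6 [ 3.6 55.7]
0.65 [ 5.5 60.8]
0.7 [ 7.7 65.9]
0.75 [10.1 70.8]
0.8 [12.8 75.7]
0.85 [15.7 80.3]
0.9 [18.8 84.9]
0.95 [22.1 89.2]
1.0 [25.7 93.4]
1.05 [29.4 97.4]
```

Consistent geometry (r = 109.8 mm). Swing through the free play, then the first click.

step_arm(targets=[[0.1, [-1.4, 6.9, 0], [0, 0, 0]], [0.1, [-2, 12.3, 0], [0, 0, 0]], [0.1, [-2.2, 17.8, 0], [0, 0, 0]], [0.1, [-2.2, 23.3, 0], [0, 0, 0]], [0.1, [-1.9, 28.8, 0], [0, 0, 0]], [0.1, [-1.6, 31.5, 0], [0, 0, 0]], [0.1, [-1.3, 34.3, 0], [0, 0, 0]]])

```text
time: 22.15
ee_pos: [0.4966, -0.0888, 0.0757]
tcp_rot: [-179.9, 0.1, 166.9]
wrist_force: [-2.3, -9.9, 6.6]
opening: 0.0221
grasp_force: 58.8
```

step_arm(targets=[[0.1, [0.4, 2.7, 0], [0, 0, 0]], [0.1, [0.8, 5.4, 0], [0, 0, 0]]])

```text
time: 22.35
ee_pos: [0.4971, -0.085, 0.0757]
tcp_rot: [-179.7, 0.1, 166.8]
wrist_force: [-4.6, -16.2, 6.9]
opening: 0.0219
grasp_force: 59.0
```

step_arm(targets=[[0.1, [0.5, 2.7, 0], [0, 0, 0]], [0.1, [1.1, 5.4, 0], [0, 0, 0]]])

```text
time: 22.55
ee_pos: [0.498, -0.0794, 0.0756]
tcp_rot: [-179.7, 0.1, 166.8]
wrist_force: [-5.1, -11.5, 7.3]
opening: 0.0221
grasp_force: 59.0
```

step_arm(targets=[[0.1, [0.7, 2.6, 0], [0, 0, 0]], [0.1, [1.4, 5.3, 0], [0, 0, 0]]])

```text
time: 22.75
ee_pos: [0.4994, -0.0735, 0.0756]
tcp_rot: [-179.8, 0.1, 166.8]
wrist_force: [-3.7, -9.9, 7.1]
opening: 0.022
grasp_force: 59.1
```

step_arm(targets=[[0.1, [0.8, 2.6, 0], [0, 0, 0]], [0.1, [1.6, 5.3, 0], [0, 0, 0]]])

```text
time: 22.95
ee_pos: [0.5009, -0.0681, 0.0756]
tcp_rot: [-179.8, 0.1, 166.8]
wrist_force: [-4.9, -10.2, 8.2]
opening: 0.022
grasp_force: 59.1
```

Click 1 was felt as a drop (16 to 10 N). On to the second.

step_arm(targets=[[0.1, [0.9, 2.5, 0], [0, 0, 0]], [0.1, [1.9, 5.1, 0], [0, 0, 0]]])

```text
time: 23.15
ee_pos: [0.5026, -0.0633, 0.0756]
tcp_rot: [-179.8, 0.1, 166.8]
wrist_force: [-6.5, -12.6, 8.5]
opening: 0.0222
grasp_force: 59.1
```

step_arm(targets=[[0.1, [1.1, 2.5, 0], [0, 0, 0]], [0.1, [2.2, 5.1, 0], [0, 0, 0]]])

```text
time: 23.35
ee_pos: [0.5047, -0.0578, 0.0756]
tcp_rot: [-179.8, 0.0, 166.8]
wrist_force: [-5.6, -8.2, 7.8]
opening: 0.0222
grasp_force: 59.1
```

step_arm(targets=[[0.1, [1.2, 2.5, 0], [0, 0, 0]], [0.1, [2.4, 4.9, 0], [0, 0, 0]]])

```text
time: 23.55
ee_pos: [0.5072, -0.0526, 0.0756]
tcp_rot: [-179.9, 0.0, 166.9]
wrist_force: [-6.1, -8.0, 9.1]
opening: 0.0222
grasp_force: 59.3
```

step_arm(targets=[[0.1, [1.3, 2.5, 0], [0, 0, 0]], [0.1, [2.7, 4.9, 0], [0, 0, 0]]])

```text
time: 23.75
ee_pos: [0.5097, -0.0479, 0.0755]
tcp_rot: [-179.8, 0.0, 166.8]
wrist_force: [-8.1, -8.7, 9.9]
opening: 0.0222
grasp_force: 59.3
```

step_arm(targets=[[0.1, [1.4, 2.3, 0], [0, 0, 0]], [0.1, [2.9, 4.6, 0], [0, 0, 0]]])

```text
time: 23.95
ee_pos: [0.5124, -0.0434, 0.0756]
tcp_rot: [-179.8, -0.0, 166.8]
wrist_force: [-9.7, -9.5, 11.6]
opening: 0.0222
grasp_force: 59.4
```

step_arm(targets=[[0.1, [1.5, 2.3, 0], [0, 0, 0]], [0.1, [3.1, 4.6, 0], [0, 0, 0]]])

```text
time: 24.15
ee_pos: [0.5147, -0.0395, 0.0755]
tcp_rot: [-179.7, -0.1, 166.8]
wrist_force: [-13.0, -15.3, 11.7]
opening: 0.022
grasp_force: 59.6
```

step_arm(targets=[[0.1, [1.3, 1.8, 0], [0, 0, 0]], [0.1, [2.6, 3.5, 0], [0, 0, 0]]])

```text
time: 24.35
ee_pos: [0.5179, -0.0352, 0.0755]
tcp_rot: [-179.8, -0.0, 166.8]
wrist_force: [-9.2, -7.0, 10.5]
opening: 0.0221
grasp_force: 59.4
```

step_arm(targets=[[0.1, [1.3, 1.6, 0], [0, 0, 0]], [0.1, [2.2, 2.6, 0], [0, 0, 0]], [0.1, [2.2, 2.6, 0], [0, 0, 0]]])

```text
time: 24.65
ee_pos: [0.5207, -0.0319, 0.0757]
tcp_rot: [-179.9, 0.0, 166.9]
wrist_force: [-6.5, -3.4, 9.5]
opening: 0.0226
grasp_force: 59.3
```

Run:
```python
from m import *
im,d,p=grab("side"); o=bot.get_obs(); e=o['ee_pos']; print(o['time'],e,o['wrist_force'])
pv=np.array([.60575,-.10182]);th=np.radians(-13.1); X=np.array([np.cos(th),np.sin(th)]);Y=np.array([-X[1],X[0]])
r=e[:2]-pv; print("r",np.hypot(*r),"a",np.arctan2(r@Y,-(r@X))+.5)
c=cv2.resize(im[150:250,220:360],None,fx=5.6,fy=5.6,interpolation=cv2.INTER_CUBIC); cv2.imwrite("pics/s8.png",c[:,:,::-1])
```

```text
24.7 [ 0.52070298 -0.03187687  0.07567758] [-6.11419393 -2.8400747  10.12690363]
r 0.11011374933026663 a 0.9596161065472641
```

View pics/s8.png

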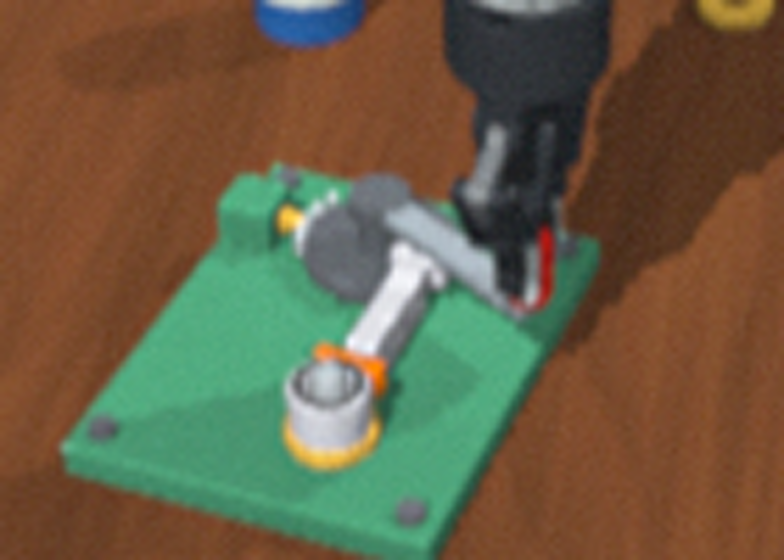

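Third drop felt (20 to 7 N); the orange pad at (350,365) is against the bushing. Nudging slightly into the trough, well short of the fourth click.

step_arm(targets=[[0.1, [0.7, 0.8, 0], [0, 0, 0]], [0.1, [1.3, 1.5, 0], [0, 0, 0]], [0.1, [1.3, 1.5, 0], [0, 0, 0]], [0.1, [1.3, 1.5, 0], [0, 0, 0]], [0.1, [1.3, 1.5, 0], [0, 0, 0]], [0.1, [1.3, 1.5, 0], [0, 0, 0]]])

```text
time: 25.3
ee_pos: [0.5217, -0.0305, 0.0756]
tcp_rot: [-179.9, 0.0, 166.9]
wrist_force: [-6.1, -5.1, 10.6]
opening: 0.0222
grasp_force: 59.4
```

Run:
```python
from m import *
o=bot.get_obs(); e=o['ee_pos']
pv=np.array([.60575,-.10182]);th=np.radians(-13.1); X=np.array([np.cos(th),np.sin(th)]);Y=np.array([-X[1],X[0]])
r=e[:2]-pv; a=np.arctan2(r@Y,-(r@X))+.5; print(o['time'],a,o['wrist_force'],o['grasp_force'])
if .94<a<1.03 and o['grasp_force']>40: print(bot.job_done())
```

```text
25.3 0.9750102964798717 [-6.13322326 -5.14590081 10.63438984] 59.369157396722585
the job is handed in; nothing more can be done
None
```

The job is handed in at 25.3 s: the washer and then the new bushing are home on the post, and the lever is held at about 0.975 rad after three felt clicks, with the knob still gripped and the orange pad against the bushing.

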